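Press both clamps of the loaded welding jig fully home

TASK

Two alike welding jigs stand on the bench, but only one has a slotted metal sheet lying on it. Press both clamp heads of that loaded jig, the round one and the bar-shaped one, straight down until they sit fully home on the sheet. Leave the clamp heads of the bare jig standing up as they are.

Things in the scene. Friction and masses are not known exactly. Their poses are not given: they have to be found in the camera images.
- loaded_round (a point): Centre of the flat top (z up) of the loaded jig's round clamp head: steel disc 38 mm across, 10 mm thick. The jig: fixed steel block 110 x 172 mm, 40 mm high, a grey slotted sheet (98 x 156 x 3 mm) on it. The head slides straight down, about 6 N of steady friction, no spring, to a hard stop on the sheet: top then 53 mm above the bench. At the start it stands 10 to 16 mm higher.
- loaded_bar (a point): Centre of the flat top (z up) of the loaded jig's bar clamp head: plain steel bar 60 x 30 mm (long side along its own x, across the block), 10 mm thick, at the other end of the same block, 124 mm from the round head. Moves, resists and stops just as that one: top 53 mm above the bench when fully home, 10 to 16 mm higher at the start.
- bare_round (a point): Centre of the flat top of the spare jig's round clamp head, of the same kind and size. The spare jig is an identical block without a sheet: the narrow brass ribs of its bed show between its two heads. Also stands up 10 to 16 mm, slides as easily, and is to stay up.
- bare_bar (a point): Centre of the flat top of the spare, bare jig's bar clamp head (60 x 30 x 10 mm), 124 mm from its round head. Stands up 10 to 16 mm, slides as easily, and is to stay up.
Mind the look-alikes: they are no part of the job. What is shaped like the part that bears loaded_round but blue or red is not meant.

How it is judged:
At the end, for the whole second after the job is handed in: Both clamp heads of the jig with the sheet are fully down: each top within 2.5 mm of its seated height of 53 mm above the bench (height (world z) of each of loaded_round, loaded_bar below 0.0555 m); the robot touches nothing.
It fails at once if a clamp head of the bare jig was pushed down by more than 4 mm (distance of any of bare_round, bare_bar from where it was at the start of the episode above 0.004 m).
It also fails if it takes over 29 s, if anything falls off the work surface, if the arm or the gripper's body presses on something with over 40 N, if the wrist force passes 120 N, or if a joint passes its speed limit or range.

ROBOT

A 7-joint arm with a two-finger parallel gripper is mounted at the origin on the work surface. World frame = base frame: x ahead of the robot, y to its left, z up, the work surface at z = 0. Lengths are in m, angles in rad, forces in N, time in s.
With the tool pointing down it reaches from about 0.425 to 0.95 m from the base axis. Payload 4.7 kg.
Tool frame: the origin (TCP) lies at the very end of the fingers, on their centre line; the grasp point (between the pads) lies 19 mm behind it; y points along the fingers, z is the direction in which the jaws open and shut, and the axes are right-handed (so a half turn about y gives the same grasp; the last joint's range is limited). The gripper opens to 85 mm and grips with 20 to 120 N. Pads are 22 mm wide; open, the fingers measure 114 mm over their backs; the gripper's body (76 mm by 85 mm) begins 54 mm behind the grasp point. The pads swing forward as they close: fully open they stand 13 mm farther back than shut.
Start: joints at [1.248, 0.469, -0.049, 1.532, 0.024, 1.141, -0.082], TCP at [0.196, -0.646, 0.231] pointing down, gripper open.
Joint ranges: [-2.59, 2.59], [-0.33, 1.99], [-1.39, 1.29], [0.1, 2.45], [-1.04, 4.18], [0.21, 1.99], [-2.66, 2.66]. Speed limits (rad/s): [2.57, 2.57, 3.14, 3.14, 3.14, 3.14, 3.14].

INTERFACE

Orientations are given as a unit quaternion [x, y, z, w].
In Python, from bench import manip gives the robot as it stands.
- The arm moves only by the shell command python3 -m jog 'ROWS' [FORCE]. ROWS is JSON, a list of rows, each an object of numbers: "gripper": the opening, from 0 (shut) to 1 (fully open); "x", "y", "z": the shift along the tool's x, y, z in mm; "rx", "ry", "rz": the turn, a rotation vector about the tool's x, y, z in degrees. In form: [{"gripper": .., "x": .., "y": .., "z": .., "rx": .., "ry": .., "rz": ..}, ...]. A call has 1 to 12 rows; each row is the pose to reach, as a shift and turn from the pose commanded when the call began, along the tool's axes at that moment; what a row does not reach only later rows make up. A row lasts 1/8 s, in which the tool goes at most 62.5 mm and 10.7 degrees, less where a joint would pass 70% of its speed; a pose out of reach is approached as far as the arm can. A call with a gripper value outside its range is refused whole. The fingers move at their own pace and stop on an object; FORCE is the grip in N (left out, the last holds). Time passes only in rows, so rows that repeat a pose let the fingers close. It gives the time, the measured TCP pose, the force and the opening at its end, in the units of the state.
- manip.read_state(): the state, without advancing time (a new reading comes with each control period).
- manip.read_camera(name): name is "scene" or "side" or "wrist"; returns a dict with "color" (420x560x3 uint8, blue, green, red), "fx", "fy", "cx", "cy" (pixels), "R" (3x3) and "t" (3): a world point X has camera coordinates R X + t. Camera axes: x right, y down, z forward; pixel columns grow to the right and rows downward; lengths in m; the calibration is good to about 2 mm. The wrist camera is an equidistant fisheye: a pixel r from the principal point sees the ray r / f radians off the axis. A picture is of the moment at which its call begins. There is no depth.
- manip.hand_in(): hands the job in, once; it reports no verdict.
The state is a dict: "time_s": time; "joint_pos": joint angles; "dq": joint speeds; "tau": joint torques, N m; "ee_pos": TCP position; "tcp_rot": TCP orientation; "contact_force": force on the tool from outside, world axes, zero at the start; "moment": the same for the moment, N m; "opening": finger opening in m.
Only numpy, scipy, OpenCV 4.12 (cv2) and the standard library are available. Lean on these libraries where they do the work, as an engineer would, in place of code of your own. Each camera call takes 0.05 s, during which the arm holds its last target. There are 200 camera calls.

## Working session

There is one attempt and no reset: what is moved stays moved. The work goes in short steps, Python scripts to look and compute and a shell command to move; the robot and the scene stay as the last step left them, time stands still between calls to the robot, and variables do not carry over. Pictures are saved under pics/ and viewed, about 8 in all and at most 12, crops included, and the job is handed in when it is done.

```bash
mkdir -p pics
python3 - <<'E'
from bench import manip
import cv2,numpy as np
s=manip.read_state();print({k:np.round(s[k],3) for k in('time_s','ee_pos','tcp_rot','contact_force','opening')})
for n in('scene','side'):
    c=manip.read_camera(n);cv2.imwrite(f'pics/{n}0.png',c['color']);np.savez(f'pics/{n}0.npz',**c)
    print(n,c['fx'],c['cx'],c['cy'],np.round(-np.array(c['R']).T@c['t'],3),np.round(c['R'],2).tolist())
E
```

```text
{'time_s': np.float64(0.0), 'ee_pos': array([ 0.195, -0.646,  0.23 ]), 'tcp_rot': array([-0.104,  0.7  , -0.699,  0.103]), 'contact_force': array([-0.193,  0.606,  0.292]), 'opening': np.float64(0.086)}
scene 503.0662535036567 278.80343659009316 212.36578579893978 [1.144 0.471 1.377] [[-0.42, 0.91, -0.0], [0.78, 0.36, -0.51], [-0.46, -0.22, -0.86]]
side 387.93453841097454 276.26679994041626 205.9120088989466 [ 0.36  -0.587  0.753] [[1.0, -0.06, 0.02], [-0.03, -0.67, -0.74], [0.06, 0.74, -0.67]]
```

View pics/scene0.png

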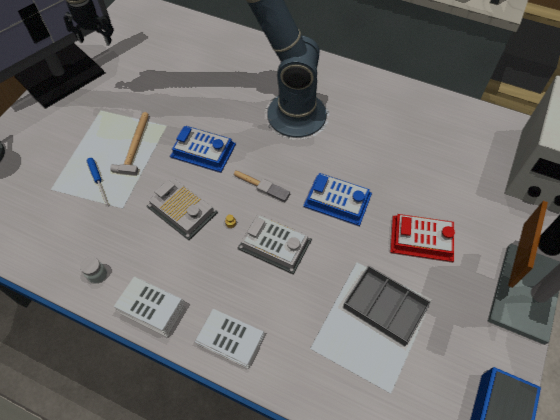

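View pics/side0.png

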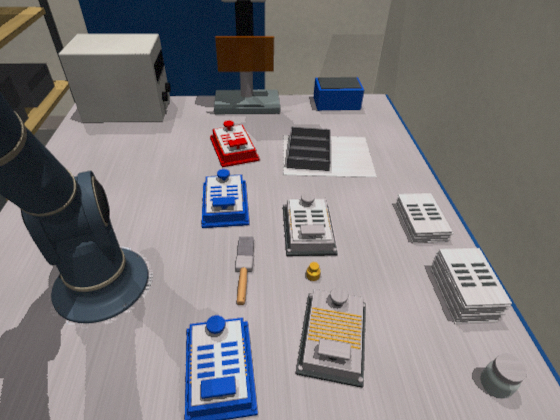

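Candidates are the grey jig with the slotted sheet (scene 275,242; side 309,222), the grey jig with brass ribs (scene 182,208; side 335,340), and the blue and red look-alikes. The first one fits: it is grey, has a sheet, and shows no ribs. I'll confirm it in an enlarged crop.

Run:
```python
import cv2,numpy as np
a=cv2.imread('pics/scene0.png')[205:275,230:320];b=cv2.imread('pics/side0.png')[185:260,270:350]
f=lambda i:cv2.resize(i,(400,int(400*i.shape[0]/i.shape[1])),interpolation=cv2.INTER_CUBIC)
a,b=f(a),f(b);h=max(len(a),len(b))
p=lambda i:cv2.copyMakeBorder(i,0,h-len(i),0,0,0)
cv2.imwrite('pics/crop.png',np.hstack([p(a),p(b)]));print(a.shape,b.shape)
```

```text
(311, 400, 3) (375, 400, 3)
```

View pics/crop.png

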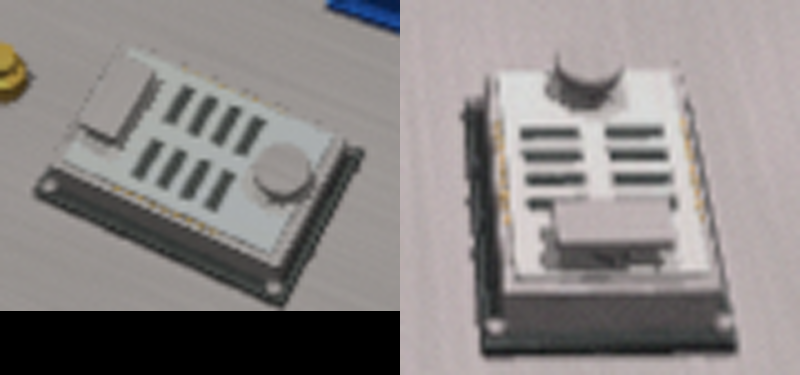

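The crop confirms the loaded jig: a slotted sheet lies between the two heads. The round top is at scene (293.2,242.8). The bar top is at scene (257,227) and side (312.8,229).

```bash
cat > h.py <<'E'
import numpy as np
def ray(c,u,v):
    R=np.array(c['R']);o=-R.T@np.array(c['t']);return o,R.T@[(u-c['cx'])/c['fx'],(v-c['cy'])/c['fy'],1]
def plane(c,u,v,z):
    o,d=ray(c,u,v);return o+d*(z-o[2])/d[2]
E
python3 - <<'E'
from h import *
from bench import manip
from scipy.spatial.transform import Rotation as Ro
S=np.load('pics/scene0.npz');D=np.load('pics/side0.npz');r=np.round
P=plane(S,293.2,242.8,.066);B=plane(S,257,227,.066)
print('round',r(P,3),'bar',r(B,3),'dist',np.linalg.norm(P-B),'side bar',r(plane(D,312.8,229.2,.066),3),'bare',r(plane(S,194,211,.066),3),r(plane(S,165,192,.066),3))
s=manip.read_state();M=Ro.from_quat(s['tcp_rot']).as_matrix();print(r(M,3))
for Q in(P,B): print('tool mm',r(M.T@(Q-s['ee_pos'])*1000,1))
E
```

```text
round [0.512 0.216 0.066] bar [0.51  0.096 0.066] dist 0.11982587363645929 side bar [0.508 0.087 0.066] bare [ 0.54  -0.103  0.066] [ 0.518 -0.22   0.066]
[[-0.957 -0.001  0.29 ]
 [-0.29   0.002 -0.957]
 [ 0.    -1.    -0.002]]
tool mm [-553.   165.6 -732.4]
tool mm [-515.5  165.4 -618.6]
```

```bash
python3 -m jog '[{"gripper":0,"x":-378,"z":-300},{"gripper":0,"x":-378,"z":-300},{"gripper":0,"x":-378,"z":-300},{"gripper":0,"x":-378,"z":-300},{"gripper":0,"x":-378,"z":-300},{"gripper":0,"x":-378,"z":-300},{"gripper":0,"x":-378,"z":-300},{"gripper":0,"x":-378,"z":-300},{"gripper":0,"x":-515,"y":60,"z":-620},{"gripper":0,"x":-515,"y":60,"z":-620},{"gripper":0,"x":-515,"y":60,"z":-620},{"gripper":0,"x":-515,"y":60,"z":-620}]'
```

```text
invalid input
```

```bash
python3 -m jog '[{"gripper":0,"x":-378,"y":0,"z":-300,"rx":0,"ry":0,"rz":0},{"gripper":0,"x":-378,"y":0,"z":-300,"rx":0,"ry":0,"rz":0},{"gripper":0,"x":-378,"y":0,"z":-300,"rx":0,"ry":0,"rz":0},{"gripper":0,"x":-378,"y":0,"z":-300,"rx":0,"ry":0,"rz":0},{"gripper":0,"x":-378,"y":0,"z":-300,"rx":0,"ry":0,"rz":0},{"gripper":0,"x":-378,"y":0,"z":-300,"rx":0,"ry":0,"rz":0},{"gripper":0,"x":-378,"y":0,"z":-300,"rx":0,"ry":0,"rz":0},{"gripper":0,"x":-378,"y":0,"z":-300,"rx":0,"ry":0,"rz":0},{"gripper":0,"x":-515,"y":60,"z":-620,"rx":0,"ry":0,"rz":0},{"gripper":0,"x":-515,"y":60,"z":-620,"rx":0,"ry":0,"rz":0},{"gripper":0,"x":-515,"y":60,"z":-620,"rx":0,"ry":0,"rz":0},{"gripper":0,"x":-515,"y":60,"z":-620,"rx":0,"ry":0,"rz":0}]'
```

```text
time_s: 1.6
ee_pos: [0.4974, -0.0029, 0.1884]
tcp_rot: [0.103, -0.699, 0.7, -0.103]
contact_force: [1.0, -0.4, 0.4]
opening: 0.0
```

```bash
python3 -m jog '[{"gripper":0,"x":-40,"y":20,"z":-89,"rx":0,"ry":0,"rz":0},{"gripper":0,"x":-40,"y":20,"z":-89,"rx":0,"ry":0,"rz":0},{"gripper":0,"x":-40,"y":20,"z":-89,"rx":0,"ry":0,"rz":0},{"gripper":0,"x":-40,"y":20,"z":-89,"rx":0,"ry":0,"rz":0}]'
python3 - <<'E'
from bench import manip
import cv2,numpy as np
from scipy.spatial.transform import Rotation as Ro
c=manip.read_camera('wrist');cv2.imwrite('pics/w1.png',c['color']);np.savez('pics/w1.npz',**c)
s=manip.read_state();print(np.round(s['ee_pos'],4),s['time_s'],c['fx'],c['cx'],c['cy'],np.round(-np.array(c['R']).T@c['t'],3))
E
```

```text
time_s: 2.1
ee_pos: [0.51, 0.0912, 0.1686]
tcp_rot: [0.104, -0.699, 0.7, -0.103]
contact_force: [0.6, -0.4, 0.2]
opening: 0.0002
[0.5101 0.0906 0.1687] 2.15 325.19226210127806 276.06464901968667 205.7652213385147 [0.587 0.115 0.31 ]
```

View pics/w1.png

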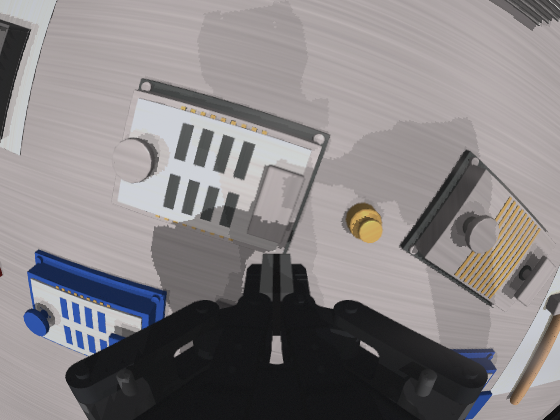

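The wrist view shows the loaded jig: round top at (133,160), bar top around (277,204), partly in shadow. The bare jig is well away to the right.

Run:
```python
from h import *
from bench import manip
from scipy.spatial.transform import Rotation as Ro
c=np.load('pics/w1.npz');R=c['R'];o=-R.T@c['t']
s=manip.read_state();M=Ro.from_quat(s['tcp_rot']).as_matrix();print(np.round(M,3))
for n,u,v in(('round',133,160),('bar',277,204)):
    p=np.array([(u-c['cx'])/c['fx'],(v-c['cy'])/c['fy']]);t=np.hypot(*p)
    d=R.T@np.r_[p/t*np.sin(t),np.cos(t)];X=o+d*(.066-o[2])/d[2];print(n,np.round(X,4),'tool mm',np.round(M.T@(X-s['ee_pos'])*1000,1))
```

```text
[[-0.958 -0.     0.288]
 [-0.288 -0.001 -0.958]
 [ 0.001 -1.     0.001]]
round [0.5129 0.2136 0.066 ] tool mm [ -38.   102.6 -117.2]
bar [0.5105 0.0909 0.066 ] tool mm [ -0.5 102.7  -0.2]
```

Both wrist fixes agree with the scene view, and the tool is already over the bar. I'll lower it.

```bash
python3 -m jog '[{"gripper":0,"x":0,"y":50,"z":0,"rx":0,"ry":0,"rz":0},{"gripper":0,"x":0,"y":90,"z":0,"rx":0,"ry":0,"rz":0},{"gripper":0,"x":0,"y":97,"z":0,"rx":0,"ry":0,"rz":0},{"gripper":0,"x":0,"y":102,"z":0,"rx":0,"ry":0,"rz":0},{"gripper":0,"x":0,"y":107,"z":0,"rx":0,"ry":0,"rz":0},{"gripper":0,"x":0,"y":111,"z":0,"rx":0,"ry":0,"rz":0},{"gripper":0,"x":0,"y":113,"z":0,"rx":0,"ry":0,"rz":0},{"gripper":0,"x":0,"y":113,"z":0,"rx":0,"ry":0,"rz":0}]'
```

```text
time_s: 3.15
ee_pos: [0.5111, 0.0916, 0.0574]
tcp_rot: [0.102, -0.699, 0.7, -0.104]
contact_force: [-1.3, -3.0, 5.2]
opening: -0.0001
```

Contact force is about 6 N, which matches sliding friction. I'll go on to the stop.

```bash
python3 -m jog '[{"gripper":0,"x":0,"y":2,"z":0,"rx":0,"ry":0,"rz":0},{"gripper":0,"x":0,"y":4,"z":0,"rx":0,"ry":0,"rz":0},{"gripper":0,"x":0,"y":5,"z":0,"rx":0,"ry":0,"rz":0},{"gripper":0,"x":0,"y":5,"z":0,"rx":0,"ry":0,"rz":0}]'
```

```text
time_s: 3.65
ee_pos: [0.5112, 0.0916, 0.053]
tcp_rot: [0.103, -0.699, 0.7, -0.104]
contact_force: [-3.8, -2.8, 13.4]
opening: -0.0002
```

The force rose to 13 N at z = 53.0 mm, so the bar is on its stop. One more millimetre to be sure, then lift and cross to the round head.

```bash
python3 -m jog '[{"gripper":0,"x":0,"y":1.5,"z":0,"rx":0,"ry":0,"rz":0},{"gripper":0,"x":0,"y":1.5,"z":0,"rx":0,"ry":0,"rz":0}]'; python3 -m jog '[{"gripper":0,"x":0,"y":-50,"z":0,"rx":0,"ry":0,"rz":0},{"gripper":0,"x":-37,"y":-50,"z":-116,"rx":0,"ry":0,"rz":0},{"gripper":0,"x":-37,"y":-50,"z":-116,"rx":0,"ry":0,"rz":0},{"gripper":0,"x":-37,"y":-50,"z":-116,"rx":0,"ry":0,"rz":0},{"gripper":0,"x":-37,"y":-50,"z":-116,"rx":0,"ry":0,"rz":0}]'
```

```text
time_s: 3.9
ee_pos: [0.5112, 0.0916, 0.0529]
tcp_rot: [0.102, -0.699, 0.7, -0.104]
contact_force: [-7.0, -4.0, 24.3]
opening: 0.0001
time_s: 4.53
ee_pos: [0.5122, 0.2137, 0.0996]
tcp_rot: [0.103, -0.699, 0.7, -0.104]
contact_force: [-0.9, -0.6, -0.8]
opening: 0.0002
```

Hard stop confirmed: 24 N with no further travel. The tool is now over the round head at z = 0.0996.

```bash
python3 -m jog '[{"gripper":0,"x":0,"y":22,"z":0,"rx":0,"ry":0,"rz":0},{"gripper":0,"x":0,"y":28,"z":0,"rx":0,"ry":0,"rz":0},{"gripper":0,"x":0,"y":33,"z":0,"rx":0,"ry":0,"rz":0},{"gripper":0,"x":0,"y":38,"z":0,"rx":0,"ry":0,"rz":0},{"gripper":0,"x":0,"y":42,"z":0,"rx":0,"ry":0,"rz":0},{"gripper":0,"x":0,"y":45,"z":0,"rx":0,"ry":0,"rz":0},{"gripper":0,"x":0,"y":45,"z":0,"rx":0,"ry":0,"rz":0}]';python3 -m jog '[{"gripper":0,"x":0,"y":2,"z":0,"rx":0,"ry":0,"rz":0},{"gripper":0,"x":0,"y":3,"z":0,"rx":0,"ry":0,"rz":0},{"gripper":0,"x":0,"y":3,"z":0,"rx":0,"ry":0,"rz":0}]'
```

```text
time_s: 5.4
ee_pos: [0.5125, 0.2132, 0.0548]
tcp_rot: [0.103, -0.699, 0.7, -0.103]
contact_force: [0.6, -0.9, 1.8]
opening: 0.0001
time_s: 5.78
ee_pos: [0.5125, 0.2133, 0.053]
tcp_rot: [0.103, -0.699, 0.7, -0.104]
contact_force: [-3.9, -3.8, 14.4]
opening: -0.0005
```

```bash
python3 -m jog '[{"gripper":0,"x":0,"y":1.5,"z":0,"rx":0,"ry":0,"rz":0},{"gripper":0,"x":0,"y":1.5,"z":0,"rx":0,"ry":0,"rz":0}]'; python3 -m jog '[{"gripper":0,"x":0,"y":-60,"z":0,"rx":0,"ry":0,"rz":0},{"gripper":0,"x":0,"y":-120,"z":0,"rx":0,"ry":0,"rz":0},{"gripper":0,"x":20,"y":-130,"z":60,"rx":0,"ry":0,"rz":0},{"gripper":0,"x":20,"y":-130,"z":60,"rx":0,"ry":0,"rz":0},{"gripper":0,"x":20,"y":-130,"z":60,"rx":0,"ry":0,"rz":0}]'
python3 - <<'E'
from bench import manip
import cv2,numpy as np
a=manip.read_camera('wrist')['color'];b=manip.read_camera('side')['color'][180:390,260:400]
b=cv2.resize(b,None,fx=2,fy=2,interpolation=cv2.INTER_CUBIC)
cv2.imwrite('pics/end.png',np.hstack([cv2.resize(a,(500,375)),cv2.resize(b,(250,375))]))
E
```

```text
time_s: 6.02
ee_pos: [0.5126, 0.2133, 0.0529]
tcp_rot: [0.103, -0.699, 0.7, -0.104]
contact_force: [-7.0, -6.2, 23.9]
opening: -0.0001
time_s: 6.65
ee_pos: [0.5102, 0.1508, 0.1798]
tcp_rot: [-0.103, 0.7, -0.699, 0.103]
contact_force: [0.2, 1.6, 0.9]
opening: -0.0005
```

View pics/end.png

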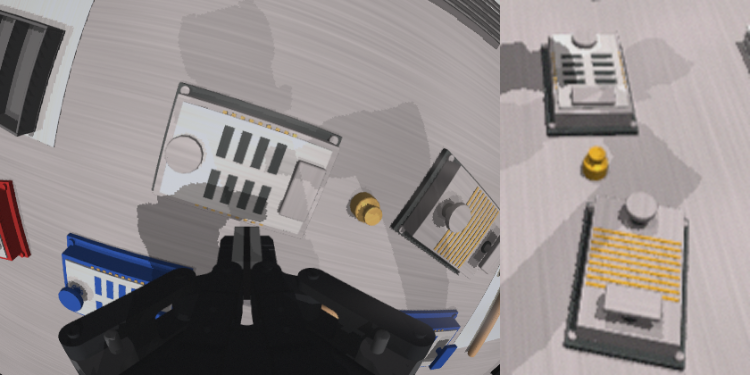

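Both loaded heads, round (185,153) and bar (303,190), now lie flat on the sheet. The bare jig's heads still stand up, with visible gaps beneath them (side crop 640,208 and 633,302). The tool is clear.

```bash
python3 -c "
from bench import manip
print(manip.hand_in())"
```

```text
the job is handed in; nothing more can be done
None
```

I pressed both clamp heads of the loaded jig home with the closed fingers, lifted clear and handed the job in at about 7 s.

- **Loaded jig:** on each head the fingers stopped at z = 52.9 mm, where the force rose from about 14 N to 24 N with almost no further travel (0.1 mm). The last pictures show both heads flat on the sheet.
- **Bare jig:** I never approached it, and its heads still stand up in the last pictures. I did not measure their heights.
- **Tool clearance:** the fingers ended about 127 mm above the pressed heads, with the contact force back near zero.
- **Disagreements:** before the first move, the side and scene views differed by about 9 mm in y on the bar's position. The wrist view settled it, giving 122.7 mm between the heads against the stated 124 mm. My first jog call was refused as invalid, with no motion, because its rows left out some keys.

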